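# Set up a batten in the drilling jig

### The job

Get the timber batten in the drilling jig ready for drilling: push it endways until it is fully home against the end stop, push the cam lever round with a finger until the cam clamps the batten tight against the back fence, and push the drill-bush arm round over the batten until it meets its stop. Only push with the fingers, lift nothing, and leave the things lying round the jig where they are.

Things in the scene. Friction and masses are not known exactly. Their poses are not given: they have to be found in the camera images.
- jig: drilling jig screwed to the table: plywood plate 12 mm thick, x -89 to 51 mm, y -157 to 105 mm in its frame, with a hardwood fence, a hardwood end stop, a cam lever and a swinging bush arm. Origin on the plate's underside below the middle of the batten's final place; x points away from the robot and y to its left (yaw within 0.3 rad), z up. Fixed
- fence (a point): on the plate, middle of the back fence's face (x = 19, y = 10 mm in the jig's frame). The fence is 15 mm high, 26 mm thick and runs along the jig's y, 75 mm to either side of this point
- end_stop (a point): on the plate, middle of the end stop's face (x = -2, y = 70 mm in the jig's frame); the stop is a block 15 mm high, 36 mm long along the jig's x
- batten: plain timber batten 38 x 140 x 19 mm, loose on the jig's plate, lying along the jig's y. Origin at the centre of its underside, y along its length. Home, it lies at x = 0, y = 0 in the jig's frame, far side on the fence and left end on the end stop; at first it is 30 to 60 mm short of the end stop (toward -y), 4 to 8 mm short of the fence, turned up to 0.03 rad
- cam_turn (a joint): cam lever angle q (rad), counter-clockwise from above about its upright pivot, 0 to 2.36. The lever points 140 degrees + q from the jig's +x axis. It starts open at 0 to 0.5; with the batten on the fence the cam bites at about 1.89, then gets stiff. About 2 N on the grip turns it; 8 to 12 N clamps well. It stays where it is left. Tightening also drags the batten toward the end stop
- cam_lever: the cam with its lever: an eccentric steel disc, 44 mm diameter, 2 to 20 mm above the plate, presses on the batten's near long side; the lever is fixed on top of it. Origin on the lever's pivot axis at the plate's top (x = -46.5, y = 25 mm in the jig's frame)
- lever_grip (a point): point in the middle of the cam lever's black round grip, 80 mm from the pivot and 38.5 mm above the table; the grip is 17 mm thick, runs from 50 to 106 mm from the pivot and stands with its underside 30 mm above the table
- bush_arm (a joint): angle q of the aluminium drill-bush arm (rad), counter-clockwise from above, 0 to 1.57. At 0 it points along the jig's +y, at 1.57 along -x, over the batten and against its stop. Starts at 0 to 0.35; about 1 N on its end turns it and it stays where it is left. Flat bar 22 mm wide, 40 to 50 mm above the table, ending 84 mm from the pivot
- bush_pivot (a point): the bush arm's pivot, at the underside of the arm, above the fence (x = 32, y = -35 mm in the jig's frame, 40 mm above the table)
- bush_rest (a point): top of the small steel post (12 x 22 mm) on which the arm's end comes to rest, 39.5 mm above the table, at x = -41, y = -35 mm in the jig's frame; on its -y edge an upstand rises 10 mm more and stops the arm
- bush_knob (a point): middle of the black knob (16 mm diameter, upright, 50 to 70 mm above the table) on top of the bush arm, 73 mm from the arm's pivot
- offcut: bystander: flat timber offcut 70 x 110 x 18 mm lying on the table left of the jig; origin at the centre of its underside
- pocket_tape: bystander: yellow pocket tape measure 36 x 89 x 65 mm standing on the table to the right; origin under its centre
- brush: bystander: paint brush 206 mm long, 15 mm high, lying on the table behind the jig; origin at the centre of its underside
- alu_block: bystander: aluminium block 60 x 25 x 24 mm with two small holes, lying to the right of the jig; origin at the centre of its underside
Mind the look-alikes: they are no part of the job. Leave any green look-alike of the batten alone.

How it is judged:
By the outcome, as a careful person would: the job done as asked, in the order asked, and still so for the second after the job is handed in, with the robot touching nothing.
It also fails if it takes over 67 s, if anything falls off the work surface, if the arm or the gripper's body presses on something with over 40 N, if the wrist force passes 120 N, or if a joint passes its speed limit or range.

### The arm

A 7-joint arm with a two-finger parallel gripper is mounted at the origin on a cart in front of the work surface, level with it; the furniture and walls round the work are solid. World frame = base frame: x ahead of the robot, y to its left, z up, the work surface at z = 0. Lengths are in m, angles in rad, forces in N, time in s.
With the tool pointing down it reaches from about 0.4 to 0.85 m from the base axis. Payload 4.5 kg.
Tool frame: the origin (TCP) lies at the very end of the fingers, on their centre line; the grasp point (between the pads) lies 19 mm behind it (r.grip_point_offset is the distance from the TCP to the grasp point, in m); z points along the fingers, y is the line along which they close (so a half turn about z gives the same grasp; the last joint's range is limited). The gripper opens to 88 mm and grips with 3 to 60 N. Pads are 18 mm wide; open, the fingers measure 123 mm over their backs; the gripper's body (75 mm by 187 mm) begins 45 mm behind the grasp point.
Start: joints at [1.266, 0.689, -0.195, 1.565, 0.157, 0.902, -0.215], TCP at [0.208, -0.589, 0.239] pointing down, gripper open.
Joint ranges: [-3.01, 3.01], [-0.46, 2.08], [-1.47, 1.51], [0.13, 2.56], [-1, 4.14], [0.04, 2.09], [-2.66, 2.66]. Speed limits (rad/s): [2.57, 2.57, 3.14, 3.14, 3.14, 3.14, 3.14].

### API

Orientations are given as a unit quaternion [x, y, z, w].
In Python, from plant import r gives the robot as it stands.
- The arm moves only by the tool carry_out, never from a script. Its argument "rows" is a list of rows, each a list of 3 entries, a list of its own where there are three numbers: the shift along the tool's x, y, z in cm, then the turn, a rotation vector about the tool's x, y, z in degrees, then the closure, from 0 (fully open) to 1 (shut). A call has 1 to 12 rows; each row is the pose to reach, as a shift and turn from the pose commanded when the call began, along the tool's axes at that moment; what a row does not reach only later rows make up. A row lasts 1/10 s, in which the tool goes at most 50 mm and 8.59 degrees, less where a joint would pass 70% of its speed; a pose out of reach is approached as far as the arm can. A call with a gripper value outside its range is refused whole. The fingers move at their own pace and stop on an object; "newtons" is the grip in N (left out, the last holds). Time passes only in rows, so rows that repeat a pose let the fingers close. It gives the time, the measured TCP pose, the force, the opening and the grip force at its end, in the units of the state.
- r.get_state(): the state, without advancing time (a new reading comes with each control period).
- r.snapshot(name): name is "scene" or "top" or "wrist"; returns a dict with "image" (480x640x3 uint8, red, green, blue), "fx", "fy", "cx", "cy" (pixels), "pose" (4x4, takes a point from camera to world coordinates). Camera axes: x right, y up, looking along -z (the intrinsics and any distortion apply to the point x, -y, -z); pixel columns grow to the right and rows downward; lengths in m; the calibration is good to about 2 mm. A picture is of the moment at which its call begins. There is no depth.
- r.finish_job(): hands the job in; it is judged then, once.
The state is a dict: "clock": time; "q": joint angles; "qd": joint speeds; "joint_torque": joint torques, N m; "tool_pos": TCP position; "eef_rot": TCP orientation; "contact_force": force on the tool from outside, world axes, zero at the start; "moment": the same for the moment, N m; "opening": opening from 0.0 (shut) to 1.0 (fully open); "finger_force": force on a finger pad.
Only numpy, scipy, OpenCV 4.12 (cv2) and the standard library are available. Lean on these libraries where they do the work, as an engineer would, in place of code of your own. Each camera call takes 0.05 s, during which the arm holds its last target. There are 200 camera calls.

## Working session

There is one attempt and no reset: what is moved stays moved. The work goes in short steps, Python scripts to look and compute and a tool call to move; the robot and the scene stay as the last step left them, time stands still between calls to the robot, and variables do not carry over. Pictures are saved under pics/ and viewed, at most 10 in all, crops included, and the job is handed in when it is done.

Besides the shell and the picture viewer there is one more tool, called after "Request:" by a JSON object that holds its "fn" and its "kwargs". carry_out: Moves the arm, as the interface text tells. Its arguments: {"type":"object","properties":{"rows":{"type":"array"},"newtons":{"type":"number"}},"required":["rows"]}

```bash
mkdir -p pics; ls; python3 - <<'E'
from plant import r
import cv2,numpy as np,pickle
print(r.get_state())
for n in("top","scene"):
    s=r.snapshot(n); cv2.imwrite(f"pics/{n}0.png",s["image"][:,:,::-1]); pickle.dump(s,open(n+"0.pkl","wb"))
    print(n,{k:(v if k!="image" else v.shape) for k,v in s.items()})
E
```

```text
pics
{'clock': 0.0, 'q': array([ 1.26581112,  0.68996466, -0.19451034,  1.56633094,  0.15732779,
        0.90248687, -0.2150945 ]), 'qd': array([-8.69084721e-05,  7.07167721e-04, -1.03426350e-03,  6.34734834e-05,
       -9.93537511e-06, -1.50298673e-03,  3.60451333e-04]), 'joint_torque': array([-7.42352804e-04, -5.27560401e+01, -1.26755275e+00, -1.53424466e+01,
       -5.27968642e-02,  6.62271545e-03,  1.39861850e-04]), 'tool_pos': array([ 0.20745286, -0.58890874,  0.23792549]), 'eef_rot': array([ 9.85678288e-01,  1.68634236e-01, -2.26781527e-04, -8.68736448e-04]), 'contact_force': array([ 0.32877255, -0.21262218, -0.77930168]), 'moment': array([ 0.0354177 , -0.03026495,  0.04307288]), 'finger_force': 0.0, 'opening': 1.0015423367998566}
top {'image': (480, 640, 3), 'fx': 441.7015716616163, 'fy': 441.7015716616163, 'cx': 323.8595091209729, 'cy': 233.26944504434053, 'pose': array([[ 0.01845785,  0.9975802 , -0.06703017,  0.488854  ],
       [-0.99941735,  0.02033382,  0.02741337,  0.01695156],
       [ 0.02871001,  0.06648512,  0.99737428,  0.96752816],
       [ 0.        ,  0.        ,  0.        ,  1.        ]])}
scene {'image': (480, 640, 3), 'fx': 468.2251497759025, 'fy': 468.2251497759025, 'cx': 311.1396395591729, 'cy': 242.8674973331581, 'pose': array([[-0.75889919,  0.502368  , -0.41436507,  0.04185681],
       [-0.65116446, -0.57803808,  0.49178941,  0.61004427],
       [ 0.00754047,  0.64303839,  0.76579682,  1.03834815],
       [ 0.        ,  0.        ,  0.        ,  1.        ]])}
```

View pics/top0.png

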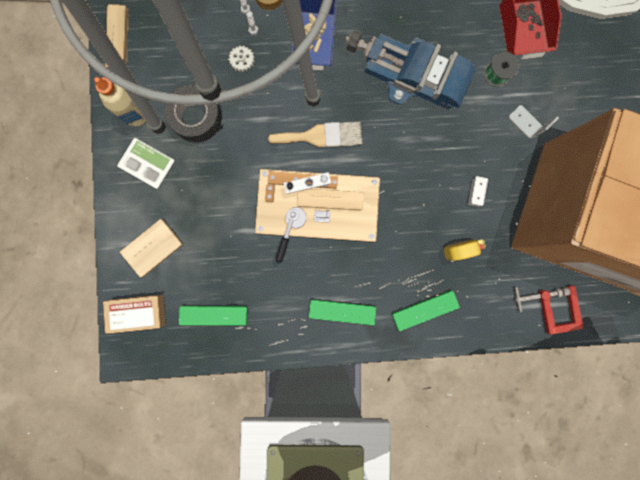

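View pics/scene0.png

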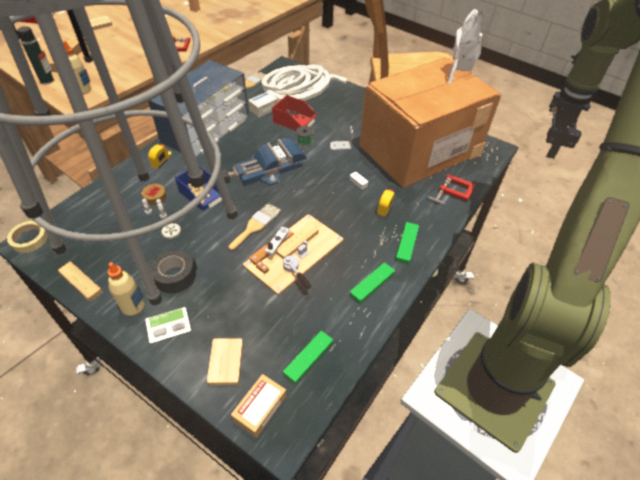

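The top picture shows the jig plate at about (255–380, 170–242). The batten is at (298–363, 191–208), the cam disc at (296, 217) and the grip at (281, 250). The bush arm is silvery, from about (290, 188) to (328, 180). Things that could be taken for the batten: the green bars at (213, 316), (342, 312) and (426, 310), the offcut at (151, 248) and the fence at (310, 180). I choose the plain timber bar on the plate at (330, 200) and check it in a crop.

```bash
python3 - <<'E'
import cv2
i=cv2.imread("pics/top0.png")[160:270,245:392]
cv2.imwrite("pics/c1.png",cv2.resize(i,None,fx=5.4,fy=5.4,interpolation=cv2.INTER_CUBIC))
E
```

```text
(no output)
```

View pics/c1.png

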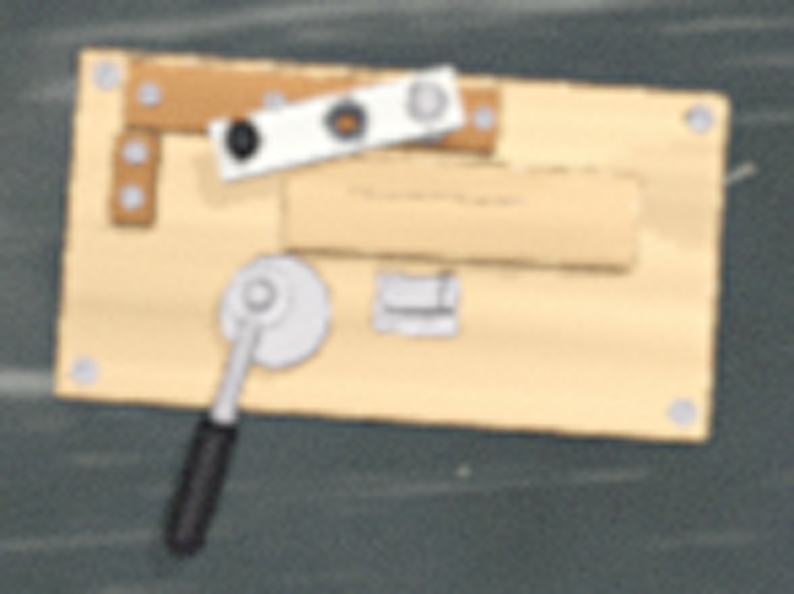

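The crop confirms it. The plain batten lies right of the end stop, between the fence and the cam. The lever is open, pointing near-left, and the bush arm is over the fence. Next I fit the jig pose.

```bash
cat > h.py <<'E'
import numpy as np,pickle,cv2
from scipy.optimize import least_squares
def proj(s,P):
    T=np.linalg.inv(s["pose"]); c=(T[:3,:3]@np.atleast_2d(P).T).T+T[:3,3]
    return np.c_[s["cx"]+s["fx"]*c[:,0]/-c[:,2], s["cy"]-s["fy"]*c[:,1]/-c[:,2]]
def back(s,uv,z):
    uv=np.atleast_2d(uv); d=np.c_[(uv[:,0]-s["cx"])/s["fx"],-(uv[:,1]-s["cy"])/s["fy"],-np.ones(len(uv))]@s["pose"][:3,:3].T
    o=s["pose"][:3,3]; return o+d*((z-o[2])/d[:,2])[:,None]
def jig2w(p,P):
    P=np.atleast_2d(P); c,s=np.cos(p[2]),np.sin(p[2])
    return np.c_[p[0]+c*P[:,0]-s*P[:,1],p[1]+s*P[:,0]+c*P[:,1],P[:,2]]
def w2jig(p,W):
    W=np.atleast_2d(W); c,s=np.cos(p[2]),np.sin(p[2]); d=W[:,:2]-p[:2]
    return np.c_[c*d[:,0]+s*d[:,1],-s*d[:,0]+c*d[:,1],W[:,2]]
E
python3 - <<'E'
from h import *
s=pickle.load(open("top0.pkl","rb"))
cr=lambda U:(np.array(U,float)+.5)/5.4-.5+[245,160]
uv=cr([(82,50),(728,97),(708,440),(57,395)])
P=np.array([(51,105,12),(51,-157,12),(-89,-157,12),(-89,105,12)])/1e3
f=least_squares(lambda p:(proj(s,jig2w(p,P))-uv).ravel(),[.5,0,0]); p=f.x
print(p,f.fun.round(2)); np.save("jig.npy",p)
J=lambda U,z:(w2jig(p,back(s,cr(U),z))*1e3).round(1)
print("batten top",J([(287,168),(638,180),(632,268),(287,250)],.031))
print("lever",J([(258,294)],.035),J([(183,548)],.0385), J([(210,425)],.0385))
print("arm pivot",J([(427,101)],.055),"knob",J([(243,138)],.07),"stop/fence",J([(155,225),(497,90)],.027))
print("post",J([(380,300),(455,305)],.0395))
E
```

```text
[ 0.63490608  0.03026034 -0.04824649] [ 0.19  0.05 -0.   -0.07 -0.04 -0.03 -0.15  0.05]
batten top [[   6.    18.7   31. ]
 [  11.1 -120.4   31. ]
 [ -24.2 -120.2   31. ]
 [ -26.6   16.4   31. ]]
lever [[-45.2  26.4  35. ]] [[-146.4   48.1   38.5]] [[-98.   41.2  38.5]]
arm pivot [[ 32.  -34.4  55. ]] knob [[ 9.9 34.5 70. ]] stop/fence [[-19.8  69.4  27. ]
 [ 43.9 -62.4  27. ]]
post [[-44.7 -21.5  39.5]
 [-44.7 -50.9  39.5]]
```

```bash
cat >> h.py <<'E'
from scipy.spatial.transform import Rotation as R
p=np.load("jig.npy")
def rel(st,W,yaw=None):
    "shift (cm) in tool axes to world point, and turn (deg) to point down with tool x at yaw"
    T=R.from_quat(st["eef_rot"]); d=T.inv().apply(np.array(W)-st["tool_pos"])*100
    t=None
    if yaw is not None:
        G=R.from_matrix(np.c_[[np.cos(yaw),np.sin(yaw),0],[np.sin(yaw),-np.cos(yaw),0],[0,0,-1]])
        t=(T.inv()*G).as_rotvec(degrees=True).round(1)
    return d.round(2),t
def jw(x,y,z): return jig2w(p,[x/1e3,y/1e3,z/1e3])[0]
E
python3 - <<'E'
from h import *
from plant import r
st=r.get_state()
for W in([.40,-.2,.2],jw(-8,-165,100),jw(-8,-165,20)): print(W,rel(st,W,p[2]))
E
```

```text
[0.4, -0.2, 0.2] (array([ 31.09, -30.28,   3.85]), array([-0.1,  0. , 22.2]))
[ 0.6189578  -0.13416184  0.1       ] (array([ 53.93, -29.19,  13.84]), array([-0.1,  0. , 22.2]))
[ 0.6189578  -0.13416184  0.02      ] (array([ 53.93, -29.18,  21.84]), array([-0.1,  0. , 22.2]))
```

Request:
{"fn": "carry_out", "kwargs": {"rows": [[[3,-3,0],[0,0,4],1],[[6,-6,0.5],[0,0,8],1],[[9,-9,1],[0,0,12],1],[[12,-12,1.5],[0,0,16],1],[[15,-15,2],[0,0,20],1],[[18,-18,2.5],[0,0,22.2],1],[[21,-21,3],[0,0,22.2],1],[[24,-24,3.5],[0,0,22.2],1],[[27,-27,4],[0,0,22.2],1],[[30,-29,4],[0,0,22.2],1],[[34,-29.2,4],[0,0,22.2],1],[[38,-29.2,4],[0,0,22.2],1]], "newtons": 20}}

```text
clock: 1.3
tool_pos: [0.4697, -0.1861, 0.1986]
eef_rot: [1.0, -0.024, -0.001, -0.0]
contact_force: [1.0, -0.1, -0.6]
opening: 0.004
finger_force: 0.0
```

```bash
python3 - <<'E'
from h import *
from plant import r
st=r.get_state(); print(st["clock"],st["tool_pos"],st["opening"],st["contact_force"])
for W in(jw(-8,-165,100),jw(-8,-165,20)): print(W,rel(st,W,p[2]))
E
```

```text
1.3 [ 0.46967395 -0.18610231  0.19860423] 0.003817423831936885 [ 0.95486492 -0.14316228 -0.5987627 ]
[ 0.6189578  -0.13416184  0.1       ] (array([14.68, -5.89,  9.84]), array([-0. ,  0.1,  0. ]))
[ 0.6189578  -0.13416184  0.02      ] (array([14.69, -5.89, 17.84]), array([-0. ,  0.1,  0. ]))
```

Request:
{"fn": "carry_out", "kwargs": {"rows": [[[4,-2,1],[0,0,0],1],[[8,-4,3],[0,0,0],1],[[12,-5,6],[0,0,0],1],[[14.5,-5.9,9],[0,0,0],1],[[14.5,-5.9,12],[0,0,0],1],[[14.5,-5.9,14],[0,0,0],1],[[14.5,-5.9,14],[0,0,0],1],[[14.5,-5.9,14],[0,0,0],1]]}}

```text
clock: 2.1
tool_pos: [0.6166, -0.136, 0.0587]
eef_rot: [1.0, -0.024, -0.0, 0.0]
contact_force: [-0.6, -0.7, 0.8]
opening: 0.002
finger_force: 0.0
```

```bash
python3 - <<'E'
from h import *
from plant import r
import cv2
st=r.get_state(); print(st["clock"],st["tool_pos"],w2jig(p,st["tool_pos"])*1e3,st["contact_force"])
for W in(jw(-8,-165,20),jw(-8,-88,20)): print(W,rel(st,W,p[2]))
a=r.snapshot("top"); b=r.snapshot("wrist")
i=np.hstack([cv2.resize(a["image"][130:260,230:400],(520,400),interpolation=2),b["image"][:,:,:][::1,::1][40:440,200:480]])
cv2.imwrite("pics/c2.png",i[:,:,::-1])
E
```

```text
2.1 [ 0.61663226 -0.13602094  0.05872765] [[ -10.23318265 -166.96909799   58.7276457 ]] [-0.62449926 -0.69845396  0.83681833]
[ 0.6189578  -0.13416184  0.02      ] (array([ 0.23, -0.2 ,  3.87]), array([ 0.,  0., -0.]))
[ 0.62267134 -0.05725144  0.02      ] (array([ 0.22, -7.9 ,  3.87]), array([ 0.,  0., -0.]))
```

View pics/c2.png

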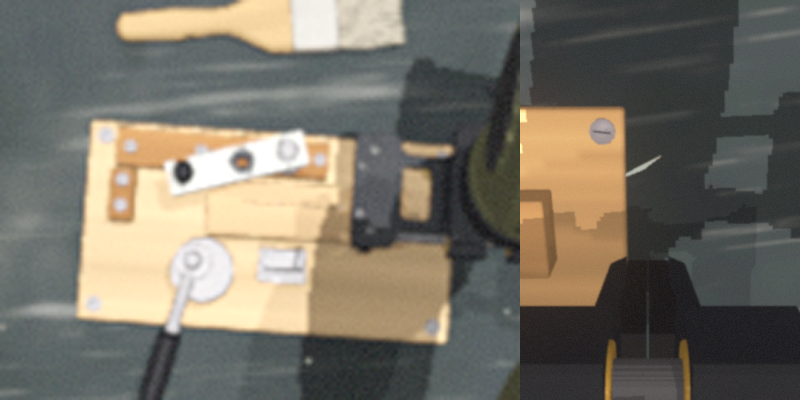

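The left half of the picture shows the gripper over the right end of the jig, with nothing else moved. The right half, from the wrist camera, shows the batten's right end at about (545, 235), ahead of the fingers. Next I go down and push.

Request:
{"fn": "carry_out", "kwargs": {"rows": [[[0.2,0,2],[0,0,0],1],[[0.2,0,3.8],[0,0,0],1],[[0.2,0,3.8],[0,0,0],1],[[0.2,-1,3.8],[0,0,0],1],[[0.2,-2,3.8],[0,0,0],1],[[0.2,-3,3.8],[0,0,0],1],[[0.2,-4,3.8],[0,0,0],1],[[0.2,-5,3.8],[0,0,0],1],[[0.2,-6,3.8],[0,0,0],1],[[0.2,-6.5,3.8],[0,0,0],1],[[0.2,-7,3.8],[0,0,0],1]]}}

```text
clock: 3.3
tool_pos: [0.6222, -0.0657, 0.0207]
eef_rot: [1.0, -0.024, 0.0, 0.0]
contact_force: [0.4, 0.2, 1.6]
opening: 0.005
finger_force: 0.3
```

```bash
python3 - <<'E'
from h import *
from plant import r
import cv2
st=r.get_state(); print(st["clock"],w2jig(p,st["tool_pos"])*1e3,st["contact_force"])
E
```

```text
3.3 [[ -8.05412448 -96.43326827  20.74636371]] [0.35517427 0.24378093 1.58524524]
```

Now I push on slowly until the force rises.

Request:
{"fn": "carry_out", "kwargs": {"rows": [[[0,-0.3,0],[0,0,0],1],[[0,-0.6,0],[0,0,0],1],[[0,-0.8,0],[0,0,0],1],[[0,-0.9,0],[0,0,0],1],[[0,-1.0,0],[0,0,0],1],[[0,-1.0,0],[0,0,0],1]]}}

```text
clock: 3.9
tool_pos: [0.6227, -0.0561, 0.0207]
eef_rot: [1.0, -0.024, 0.0, -0.0]
contact_force: [-0.7, 0.1, 1.0]
opening: 0.006
finger_force: 0.1
```

```bash
cat > look.py <<'E'
import sys
from h import *
from plant import r
st=r.get_state(); print(st["clock"],(w2jig(p,st["tool_pos"])*1e3).round(1),"F jig",(w2jig([0,0,p[2]],st["contact_force"])).round(1))
if len(sys.argv)>1:
    a=r.snapshot("top"); cv2.imwrite(f"pics/{sys.argv[1]}.png",cv2.resize(a["image"][130:280,230:410],(720,600),interpolation=2)[:,:,::-1])
E
python3 look.py p3
```

```text
3.9 [[ -8.  -86.8  20.7]] F jig [[-0.7  0.1  1. ]]
```

View pics/p3.png

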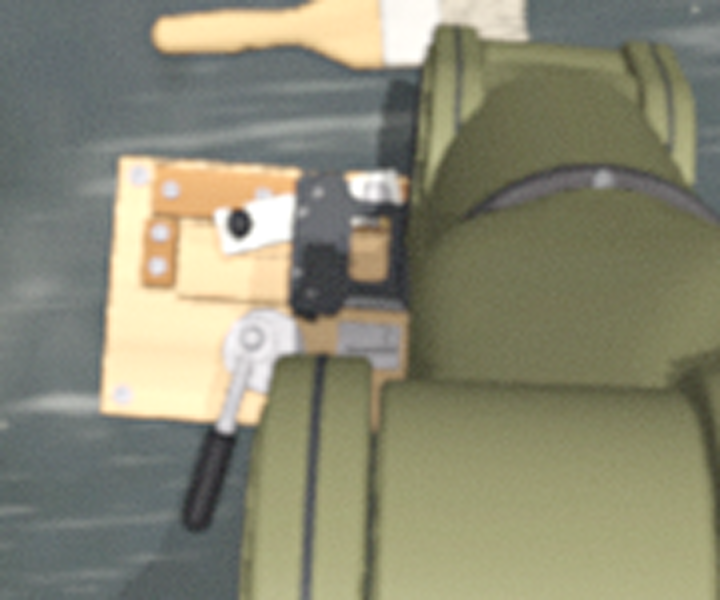

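The picture shows the batten's left end at about (178, 260), almost at the end stop at (176, 255). There is no firm contact yet, so I press on in small steps.

Request:
{"fn": "carry_out", "kwargs": {"rows": [[[0,-0.1,0],[0,0,0],1],[[0,-0.2,0],[0,0,0],1],[[0,-0.3,0],[0,0,0],1],[[0,-0.4,0],[0,0,0],1],[[0,-0.4,0],[0,0,0],1]]}}

```text
clock: 4.45
tool_pos: [0.6229, -0.0531, 0.0207]
eef_rot: [1.0, -0.025, 0.0, 0.001]
contact_force: [0.6, -2.8, 0.5]
opening: 0.002
finger_force: 1.3
```

```bash
python3 look.py
```

```text
4.45 [[ -8.  -83.8  20.7]] F jig [[ 0.7 -2.7  0.5]]
```

Request:
{"fn": "carry_out", "kwargs": {"rows": [[[0,-0.1,0],[0,0,0],1],[[0,-0.2,0],[0,0,0],1],[[0,-0.3,0],[0,0,0],1],[[0,-0.3,0],[0,0,0],1]]}}

```text
clock: 4.85
tool_pos: [0.6229, -0.0529, 0.0209]
eef_rot: [1.0, -0.025, 0.0, 0.002]
contact_force: [-0.1, -7.9, 0.9]
opening: 0.007
finger_force: 3.8
```

```bash
python3 look.py
```

```text
4.85 [[ -8.  -83.7  20.9]] F jig [[ 0.3 -7.9  0.9]]
```

The force rises without motion, so the batten is home against the end stop. The half-thickness of the closed fingers comes out at about 13.7 mm. Next I plan the move to the lever and the arc.

```bash
python3 - <<'E'
from h import *
from plant import r
st=r.get_state()
def tc(a,m,rad=75):
    a=np.radians(a);c,s=np.cos(a),np.sin(a); o=8.5+9*abs(s)+13.7*abs(c)+m
    return np.array([-46.5+rad*c+o*s,25+rad*s-o*c])
S=tc(168,12)
for W in(jw(-8,-105,20),jw(*S,120),jw(*S,30)): print(rel(st,W,p[2]))
print(S)
for a in range(168,262,6):
    d=(tc(a,0)-S)/10; print(a,tc(a,0).round(1),"rel",d[0].round(2),-d[1].round(2))
E
```

```text
(array([0.01, 2.13, 0.1 ]), array([ 0.3, -0. , -0.2]))
(array([-10.48, -15.85,  -9.99]), array([ 0.3, -0. , -0.2]))
(array([-10.48, -15.89,  -0.99]), array([ 0.3, -0. , -0.2]))
[-112.42368895   75.58350391]
168 [-114.9   63.8] rel -0.25 1.17
174 [-118.7   55.8] rel -0.63 1.98
180 [-121.5   47.2] rel -0.91 2.84
186 [-123.5   40.1] rel -1.11 3.55
192 [-124.8   32.7] rel -1.24 4.29
198 [-125.3   24.9] rel -1.29 5.06
204 [-125.1   17. ] rel -1.26 5.85
210 [-123.9    9. ] rel -1.15 6.66
216 [-121.8    1. ] rel -0.94 7.45
222 [-118.8   -6.8] rel -0.63 8.24
228 [-114.8  -14.4] rel -0.24 9.0
234 [-109.9  -21.7] rel 0.26 9.73
240 [-104.   -28.4] rel 0.84 10.4
246 [-97.4 -34.4] rel 1.51 11.0
252 [-89.9 -39.7] rel 2.25 11.53
258 [-81.8 -44.2] rel 3.06 11.98
```

Request:
{"fn": "carry_out", "kwargs": {"rows": [[[0,1.5,0],[0,0,0],1],[[0,2.5,0],[0,0,0],1],[[0,2.5,-3],[0,0,0],1],[[0,2.5,-7],[0,0,0],1],[[-2,0,-10],[0,0,0],1],[[-5,-4,-10],[0,0,0],1],[[-8,-8,-10],[0,0,0],1],[[-10.5,-12,-10],[0,0,0],1],[[-10.5,-15.5,-10],[0,0,0],1],[[-10.5,-15.5,-6],[0,0,0],1],[[-10.5,-15.5,-5],[0,0,0],1],[[-10.5,-15.5,-5],[0,0,0],1]]}}

```text
clock: 6.05
tool_pos: [0.5243, 0.1097, 0.0694]
eef_rot: [1.0, -0.025, -0.002, 0.001]
contact_force: [-0.8, -0.8, 0.7]
opening: 0.002
finger_force: 0.0
```

```bash
python3 look.py
```

```text
6.05 [[-114.3   74.    69.4]] F jig [[-0.7 -0.8  0.7]]
```

Request:
{"fn": "carry_out", "kwargs": {"rows": [[[0,0,2],[0,0,0],1],[[0,0,4],[0,0,0],1],[[0,0,4],[0,0,0],1],[[0,1,4],[0,0,0],1],[[-0.4,1.8,4],[0,0,0],1],[[-0.7,2.7,4],[0,0,0],1],[[-1.05,4.1,4],[0,0,0],1],[[-1.1,4.9,4],[0,0,0],1],[[-1.07,5.7,4],[0,0,0],1],[[-0.75,7.3,4],[0,0,0],1],[[-0.05,8.8,4],[0,0,0],1],[[-0.05,8.8,4],[0,0,0],1]]}}

```text
clock: 7.25
tool_pos: [0.5205, 0.0196, 0.0306]
eef_rot: [1.0, -0.026, -0.001, 0.001]
contact_force: [-0.9, -0.7, 0.4]
opening: 0.002
finger_force: 0.0
```

```bash
python3 look.py p4
```

```text
7.25 [[-113.7  -16.2   30.6]] F jig [[-0.8 -0.7  0.4]]
```

View pics/p4.png

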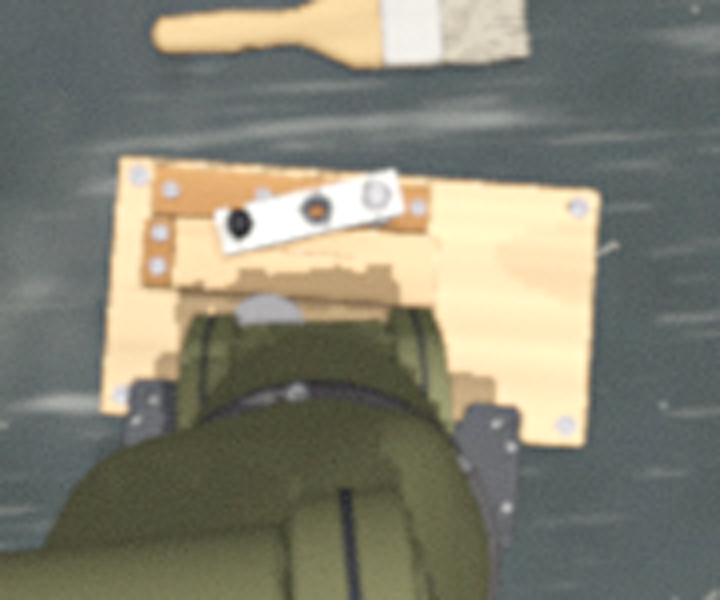

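The picture shows the batten's left end against the end stop at (174, 265), and the cam's disc has swung toward the batten at (270, 310). The lever is hidden by the wrist. I carry on with the arc, slower.

Request:
{"fn": "carry_out", "kwargs": {"rows": [[[0.4,0.55,0],[0,0,0],1],[[0.97,1.2,0],[0,0,0],1],[[1.3,1.5,0],[0,0,0],1],[[1.63,1.8,0],[0,0,0],1],[[1.9,2.0,0],[0,0,0],1],[[1.9,2.0,0],[0,0,0],1]]}}

```text
clock: 7.9
tool_pos: [0.5393, 0.0016, 0.0307]
eef_rot: [1.0, -0.025, 0.0, 0.0]
contact_force: [-0.3, 1.4, 0.3]
opening: 0.008
finger_force: 0.4
```

```bash
python3 look.py
```

```text
7.9 [[-94.2 -33.2  30.7]] F jig [[-0.4  1.4  0.3]]
```

Request:
{"fn": "carry_out", "kwargs": {"rows": [[[0.2,0.1,0],[0,0,0],1],[[0.4,0.2,0],[0,0,0],1],[[0.6,0.3,0],[0,0,0],1],[[0.6,0.3,0],[0,0,0],1]]}}

```text
clock: 8.3
tool_pos: [0.5427, -0.0003, 0.0305]
eef_rot: [1.0, -0.024, -0.002, -0.0]
contact_force: [-5.7, 2.8, 2.5]
opening: 0.008
finger_force: 2.9
```

```bash
python3 look.py
```

```text
8.3 [[-90.6 -35.   30.5]] F jig [[-5.8  2.5  2.5]]
```

Request:
{"fn": "carry_out", "kwargs": {"rows": [[[0.1,0.05,0],[0,0,0],1],[[0.25,0.1,0],[0,0,0],1],[[0.4,0.15,0],[0,0,0],1],[[0.4,0.15,0],[0,0,0],1]]}}

```text
clock: 8.7
tool_pos: [0.5444, -0.0012, 0.0304]
eef_rot: [1.0, -0.024, -0.004, -0.001]
contact_force: [-8.1, 5.2, 4.3]
opening: 0.007
finger_force: 4.8
```

```bash
python3 look.py
```

```text
8.7 [[-88.9 -35.8  30.4]] F jig [[-8.4  4.8  4.3]]
```

Request:
{"fn": "carry_out", "kwargs": {"rows": [[[0.1,0.05,0],[0,0,0],1],[[0.2,0.08,0],[0,0,0],1],[[0.2,0.08,0],[0,0,0],1],[[0.2,0.08,0],[0,0,0],1]]}}

```text
clock: 9.1
tool_pos: [0.5451, -0.0016, 0.0303]
eef_rot: [1.0, -0.023, -0.006, -0.001]
contact_force: [-9.6, 6.4, 6.7]
opening: 0.002
finger_force: 5.9
```

```bash
python3 look.py
```

```text
9.1 [[-88.2 -36.1  30.3]] F jig [[-9.9  5.9  6.7]]
```

That is about 11.5 N on the grip, so the batten is clamped. I back off and plan the bush arm push.

```bash
python3 - <<'E'
from h import *
from plant import r
st=r.get_state()
def tc(a,m,rad=62):
    a=np.radians(a);c,s=np.cos(a),np.sin(a); o=11+9*abs(s)+13.7*abs(c)+m
    return np.array([32+rad*c+o*s,-35+rad*s-o*c])
S=tc(108,12); print(S)
for W in(jw(*S,120),jw(*S,42)): print(rel(st,W,p[2]))
for a in range(108,187,8):
    d=(tc(a,0)-S)/10; print(a,tc(a,0).round(1),"rel",d[0].round(2),-d[1].round(2))
E
```

```text
[46.88215168 35.0261621 ]
(array([13.42, -7.11, -9.1 ]), array([-0.1,  0.6,  0.1]))
(array([13.5, -7.1, -1.3]), array([-0.1,  0.6,  0.1]))
108 [35.5 31.3] rel -1.14 0.37
116 [27.4 31.7] rel -1.95 0.33
124 [19. 31.] rel -2.79 0.4
132 [10.5 29. ] rel -3.64 0.6
140 [ 2.  25.8] rel -4.48 0.93
148 [-6.1 21.1] rel -5.29 1.39
156 [-13.6  15. ] rel -6.05 2.0
164 [-20.3   7.7] rel -6.71 2.73
172 [-25.8  -0.8] rel -7.27 3.58
180 [-30.  -10.3] rel -7.69 4.53
```

Request:
{"fn": "carry_out", "kwargs": {"rows": [[[-1,-0.4,0],[0,0,0],1],[[-2.5,-1,0],[0,0,0],1],[[-3,-1.2,0],[0,0,0],1],[[-3,-1.2,-3],[0,0,0],1],[[-3,-1.2,-7],[0,0,0],1],[[-3,-1.2,-9],[0,0,0],1],[[-3,-1.2,-9],[0,0,0],1]]}}

```text
clock: 9.8
tool_pos: [0.5243, 0.0089, 0.1236]
eef_rot: [1.0, -0.025, 0.004, 0.0]
contact_force: [0.5, -0.8, -0.5]
opening: 0.004
finger_force: 0.0
```

```bash
python3 look.py; python3 - <<'E'
from h import *
from plant import r
st=r.get_state()
print(rel(st,jw(47,33,120),p[2]),rel(st,jw(47,33,42),p[2]))
E
```

```text
9.8 [[-109.4  -26.7  123.6]] F jig [[ 0.6 -0.7 -0.5]]
(array([15.63, -5.99,  0.49]), array([ 0. , -0.5, -0.1])) (array([15.57, -5.99,  8.29]), array([ 0. , -0.5, -0.1]))
```

Before moving on I take a top picture to check the clamp.

Request:
{"fn": "carry_out", "kwargs": {"rows": [[[4,-1.5,0],[0,0,0],1],[[8,-3,0],[0,0,0],1],[[12,-5,0],[0,0,0],1],[[15.5,-6,0],[0,0,0],1],[[15.5,-6,3],[0,0,0],1],[[15.5,-6,6],[0,0,0],1],[[15.5,-6,6],[0,0,0],1]]}}

```text
clock: 10.5
tool_pos: [0.6754, 0.0612, 0.0553]
eef_rot: [1.0, -0.024, -0.005, 0.001]
contact_force: [-0.9, 0.1, -0.9]
opening: 0.006
finger_force: 0.0
```

```bash
python3 look.py p5
```

```text
10.5 [[38.9 32.9 55.3]] F jig [[-0.9  0.  -0.9]]
```

View pics/p5.png

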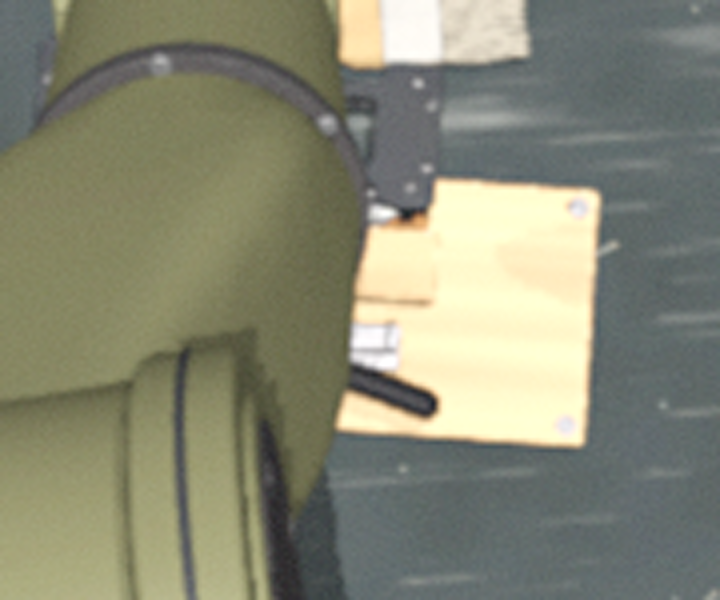

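The lever now points right and near, with its grip end at (430, 403), about 250° in the jig's frame, and the batten lies square along the fence. The finger stands 8 mm short in x, so I shift it first, then go down and swing the arm.

Request:
{"fn": "carry_out", "kwargs": {"rows": [[[0.8,0,0],[0,0,0],1],[[0.8,0,0.7],[0,0,0],1],[[0.8,0,1.3],[0,0,0],1],[[-0.3,0.1,1.3],[0,0,0],1],[[-1.2,0.1,1.3],[0,0,0],1],[[-2,0.2,1.3],[0,0,0],1],[[-2.8,0.4,1.3],[0,0,0],1],[[-3.7,0.7,1.3],[0,0,0],1],[[-4.5,1.2,1.3],[0,0,0],1],[[-5.2,1.8,1.3],[0,0,0],1],[[-5.9,2.5,1.3],[0,0,0],1],[[-5.9,2.5,1.3],[0,0,0],1]]}}

```text
clock: 11.75
tool_pos: [0.6173, 0.0379, 0.0477]
eef_rot: [1.0, -0.025, -0.001, 0.001]
contact_force: [-0.8, -0.1, 0.6]
opening: 0.003
finger_force: 0.2
```

```bash
python3 look.py
```

```text
11.75 [[-18.    6.8  47.7]] F jig [[-0.8 -0.1  0.6]]
```

```bash
python3 - <<'E'
from plant import r
import cv2,numpy as np
a=r.snapshot("scene")["image"][180:320,220:370]; b=r.snapshot("top")["image"][160:270,245:365]
i=np.hstack([cv2.resize(a,(400,373),interpolation=2),cv2.resize(b,(400,373),interpolation=2)])
cv2.imwrite("pics/c6.png",i[:,:,::-1])
E
```

```text
(no output)
```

View pics/c6.png

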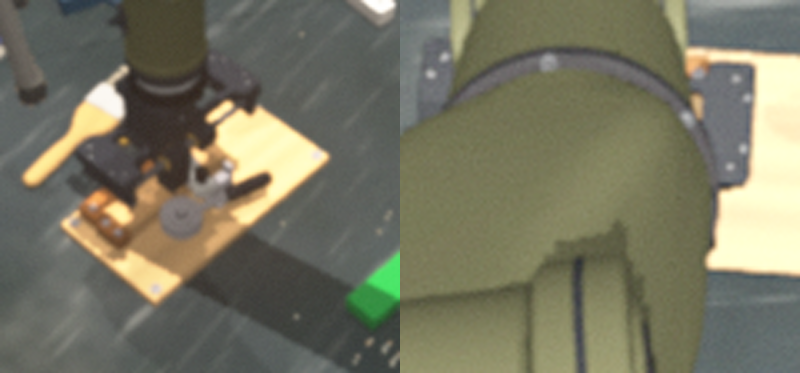

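The scene view shows the arm swung, with its knob at about (200, 178) near the post and the finger beside it. The finger rides high, so I back off a little, lower it 5 mm and push on to the stop.

Request:
{"fn": "carry_out", "kwargs": {"rows": [[[0.2,-0.6,0],[0,0,0],1],[[0.2,-0.6,0.5],[0,0,0],1],[[0.2,-0.6,0.5],[0,0,0],1],[[-0.4,0.3,0.5],[0,0,0],1],[[-0.8,0.8,0.5],[0,0,0],1],[[-1.0,1.2,0.5],[0,0,0],1],[[-1.1,1.5,0.5],[0,0,0],1],[[-1.1,1.5,0.5],[0,0,0],1]]}}

```text
clock: 12.65
tool_pos: [0.6068, 0.0244, 0.0429]
eef_rot: [1.0, -0.025, -0.0, 0.0]
contact_force: [-0.2, 0.5, -0.1]
opening: 0.005
finger_force: 0.0
```

```bash
python3 look.py
```

```text
12.65 [[-27.8  -7.2  42.9]] F jig [[-0.2  0.5 -0.1]]
```

Request:
{"fn": "carry_out", "kwargs": {"rows": [[[0,0.2,0],[0,0,0],1],[[0,0.4,0],[0,0,0],1],[[0,0.6,0],[0,0,0],1],[[0,0.8,0],[0,0,0],1],[[0,0.8,0],[0,0,0],1]]}}

```text
clock: 13.15
tool_pos: [0.6065, 0.022, 0.0427]
eef_rot: [1.0, -0.023, -0.0, -0.003]
contact_force: [-0.8, 8.3, 1.3]
opening: 0.002
finger_force: 4.0
```

```bash
python3 look.py
```

```text
13.15 [[-28.   -9.6  42.7]] F jig [[-1.2  8.3  1.3]]
```

There is 8 N with no further motion at the predicted place, so the arm is on its stop. I retreat and take a last look.

Request:
{"fn": "carry_out", "kwargs": {"rows": [[[0,-1,0],[0,0,0],1],[[0,-2,0],[0,0,0],1],[[0,-2,-3],[0,0,0],1],[[0,-2,-7],[0,0,0],1],[[0,-2,-12],[0,0,0],1],[[-4,0,-14],[0,0,0],1],[[-8,4,-14],[0,0,0],1],[[-12,9,-14],[0,0,0],1],[[-15,14,-14],[0,0,0],1],[[-17,18,-14],[0,0,0],1],[[-17,22,-14],[0,0,0],1],[[-17,22,-14],[0,0,0],1]]}}

```text
clock: 14.35
tool_pos: [0.4236, -0.2005, 0.1831]
eef_rot: [1.0, -0.029, -0.0, 0.002]
contact_force: [0.5, -0.2, 0.1]
opening: 0.005
finger_force: 0.0
```

```bash
python3 - <<'E'
from plant import r
import cv2,pickle
s=r.snapshot("top"); pickle.dump(s,open("top1.pkl","wb"))
cv2.imwrite("pics/c7.png",cv2.resize(s["image"][160:270,245:392],None,fx=5.4,fy=5.4,interpolation=2)[:,:,::-1])
st=r.get_state();print(st["clock"],st["tool_pos"],st["contact_force"])
E
```

```text
14.4 [ 0.42450532 -0.19969305  0.1830193 ] [-0.58603348 -1.18293796  0.32626422]
```

View pics/c7.png

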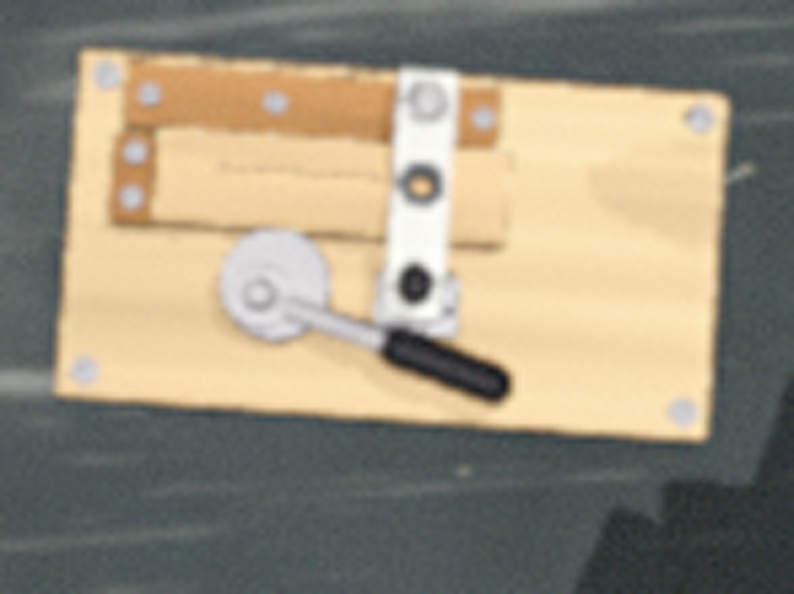

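The batten is against the end stop at (155, 180) and along the fence, the cam bears on it, and the arm lies across over the post with its knob at (414, 284). I check the angles in numbers.

```bash
python3 - <<'E'
from h import *
s=pickle.load(open("top1.pkl","rb"))
J=lambda U,z:(w2jig(p,back(s,(np.array(U,float)+.5)/5.4-.5+[245,160],z))*1e3)
k=J([(414,284)],.07)[0]-[32,-35,0]; print("arm q",np.arctan2(k[1],k[0])-np.pi/2, k)
g=J([(495,384)],.0385)[0]-[-46.5,25,0]; print("cam q",np.degrees(np.arctan2(g[1],g[0]))%360-140,g)
print(J([(155,137),(505,152),(505,247),(153,222)],.031).round(1))
E
```

```text
arm q 1.5555602532519894 [-73.08049186   1.11354592  70.        ]
cam q 113.38396955262141 [-27.93145031 -93.59852858  38.5       ]
[[ 14.6  71.6  31. ]
 [ 18.5 -67.   31. ]
 [-19.3 -69.4  31. ]
 [-19.2  69.9  31. ]]
```

```bash
python3 -c "
from plant import r
print(r.finish_job())"
```

```text
the job is handed in; nothing more can be done
None
```

The job is handed in, though no verdict came back: the batten is home on the end stop and clamped against the fence (about 11.5 N on the grip, cam at 1.98 rad), the bush arm is on its stop, and I pushed only the batten, lever and arm; it took about 14 s.

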